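Hang the violin fork on the slotted rack

TASK

Pick out the forked hanger bracket (the one with two black-sleeved prongs for a violin's neck) from the brackets on the bench and hang it on the slotted steel rack: put its two tabs through the upper pair of slots and push it down until it is fully home. Let go of it, and leave the other two brackets where they lie.

Things in the scene. Friction and masses are not known exactly. Their poses are not given: they have to be found in the camera images.
- fork_bracket: Forked hanger, 0.24-0.39 kg, stands as hung. Origin: rear face of its steel plate (4 thick, 104 wide, 64 high), middle of the lower edge; x rearward, y along plate, z up. Pale wood arm from the plate's front to a crossbar (76 wide, 22 high) with 2 black prongs to x -156. 2 hook tabs at y +-32, 10 wide: neck underside z 50, lip tip 22 behind plate at z 34; plate-lip gap 16 at tip, 9 at neck (mm).
- fork_grip (a point): Place to grip the forked bracket from above, closing along its y: in the arm, 65 mm in front of the plate's rear face (x -65), 28 mm above its underside. The arm is 16 mm wide, 42 mm high, clear for 35 mm or more towards plate and crossbar. Axes as the bracket's.
- rack: Fixed rack: two steel uprights side by side, 128 mm wide, 196 high, sheet 5 thick, on a dark wood foot 18 high, reaching 30 out in front. Origin: bench level on the uprights' front face, midway; x from front to rear (a bracket goes in along +x), y along the face, z up. Slots 32 wide, 44 high, centred at y +-32: upper pair z 140 to 184, lower pair z 76 to 120. Bracket may touch the face.
- upper_slots (a point): On the rack's front face, midway between the upper two slots, at the height of their lower edges (140 mm). The tabs pass in with the bracket's origin 14 to 34 mm below this point (24 is the middle); fully home, plate flat on the uprights and necks on the slots' lower edges, its origin is 50 mm below it, with 11 mm side play each way. Axes as the rack's.
- ledge_bracket: Bystander: same steel plate and two tabs, but a flat wooden shelf 104 mm wide, 114 mm deep with a low front rim instead of arm and prongs; 64 mm high. Origin and axes as on the forked one.
- peg_bracket: Bystander: narrow plate 44 mm wide, 64 mm high, one tab, and one wooden bar 14 mm wide, 18 mm high, reaching 134 mm out. Origin and axes as on the forked one.
Things that resemble listed ones, but are neither listed nor needed, are in the scene too. What is shaped like the fork_bracket but pink is not meant.

How it is judged:
By the outcome, as a careful person would: the job done as asked, in the order asked, and still so for the second after the job is handed in, with the robot touching nothing.
It also fails if it takes over 38 s, if anything falls off the work surface, if the arm or the gripper's body presses on something with over 40 N, if the wrist force passes 120 N, or if a joint passes its speed limit or range.

ROBOT

A 7-joint arm with a two-finger parallel gripper is mounted at the origin on the work surface. World frame = base frame: x ahead of the robot, y to its left, z up, the work surface at z = 0. Lengths are in mm, angles in rad, forces in N, time in s.
With the tool pointing down it reaches from about 400 to 875 mm from the base axis. Payload 4.4 kg.
Tool frame: the origin (TCP) lies at the very end of the fingers, on their centre line; the grasp point (between the pads) lies 19 mm behind it; z points along the fingers, y is the line along which they close (so a half turn about z gives the same grasp; the last joint's range is limited). The gripper opens to 85 mm and grips with 20 to 120 N. Pads are 22 mm wide; open, the fingers measure 114 mm over their backs; the gripper's body (76 mm by 85 mm) begins 54 mm behind the grasp point. The pads swing forward as they close: fully open they stand 13 mm farther back than shut.
Start: joints at [1.262, 0.628, 0.038, 1.517, -0.027, 0.996, -0.02], TCP at [156.301, -630.942, 231.313] pointing down, gripper open.
Joint ranges: [-3.06, 3.06], [-0.37, 2.12], [-1.25, 1.32], [0.18, 2.47], [-1.1, 4.24], [0.23, 1.98], [-2.94, 2.94]. Speed limits (rad/s): [2.57, 2.57, 3.14, 3.14, 3.14, 3.14, 3.14].

INTERFACE

Orientations are given as [roll, pitch, yaw] about the fixed x, y, z axes, in that order (R = Rz(yaw) Ry(pitch) Rx(roll)).
In Python, from cell import ctrl gives the robot as it stands.
- The arm moves only by the tool step_arm, never from a script. Its argument "series" is a list that holds one entry, the list of rows, each a list of 7 numbers: the turn, a rotation vector about the tool's x, y, z as a fraction of full scale, then the shift along the tool's x, y, z as a fraction of full scale, then the closure, from 0 (fully open) to 1 (shut). In form: [[[ax, ay, az, tx, ty, tz, gripper], ...]]. A call has 1 to 12 rows; each row shifts and turns the commanded pose from where the row before left it, along the tool's axes as they then stand; what a row does not reach is not made up. Full scale, the value 1, is 150 mm for a shift and 45 degrees for a turn. A row lasts 1/10 s, in which the tool goes at most 50 mm and 8.59 degrees, less where a joint would pass 70% of its speed; a pose out of reach is approached as far as the arm can. A call with a number of a shift or a turn outside -1 to 1 is refused whole. A call with a gripper value outside its range is refused whole. The fingers move at their own pace and stop on an object; the grip force is fixed at half the most. Time passes only in rows, so rows that do not move let the fingers close. It gives the time, the measured TCP pose, the force, the opening and the grip force at its end, in the units of the state.
- ctrl.read_state(): the state, without advancing time (a new reading comes with each control period).
- ctrl.get_image(name): name is "scene" or "top" or "wrist"; returns a dict with "img" (384x512x3 uint8, red, green, blue), "fx", "fy", "cx", "cy" (pixels), "dist" ([k1, k2, p1, p2, k3] as OpenCV has them; the pictures are not rectified), "R" (3x3) and "t" (3): a world point X has camera coordinates R X + t. Camera axes: x right, y down, z forward; pixel columns grow to the right and rows downward; lengths in mm; the calibration is good to about 2 mm. A picture is of the moment at which its call begins. There is no depth.
- ctrl.finish_job(): hands the job in; it is judged then, once.
Trained networks look in a picture, given as the dict that the camera call returned (one of the last four; its "shot" number tells which), for a name from the list of things; names that differ only in an ending like _2 or _b are one class to them, and where a whole thing is asked for, a point or a joint stands for the part that bears it (a point fixed in the world has none). Each returns a list of dicts, best first, with "score" (0 to 1); they miss things now and then, are a little off and sometimes report something else, mostly with a low value. They report only what shows in the picture. A call takes as long as a camera call. They do not tell look-alikes from the thing itself.
- ctrl.recognise(picture, thing): "centre" ([column, row] in pixels, amid what is visible of it).
The state is a dict: "clock": time; "qpos": joint angles; "qd": joint speeds; "tau": joint torques, N m; "eef_pos": TCP position; "tool_rot": TCP orientation; "force": force on the tool from outside, world axes, zero at the start; "torque": the same for the moment, N m; "width": finger opening in mm; "gripper_force": force on a finger pad.
Only numpy, scipy, OpenCV 4.12 (cv2) and the standard library are available. Lean on these libraries where they do the work, as an engineer would, in place of code of your own. Each camera call takes 0.05 s, during which the arm holds its last target. There are 200 camera calls.

## Working session

There is one attempt and no reset: what is moved stays moved. The work goes in short steps, Python scripts to look and compute and a tool call to move; the robot and the scene stay as the last step left them, time stands still between calls to the robot, and variables do not carry over. Pictures are saved under pics/ and viewed, at most 10 in all, crops included, and the job is handed in when it is done.

Besides the shell and the picture viewer there is one more tool, called after "Emit:" by a JSON object that holds its "api" and its "payload". step_arm: Moves the arm, as the interface text tells. Shift numbers are shares of 150 mm and turn numbers shares of 45 degrees, none past 1 either way. Its arguments: {"type":"object","properties":{"series":{"type":"array","items":{"type":"array","items":{"type":"array","items":{"type":"number","minimum":-1,"maximum":1}}}}},"required":["series"]}

```bash
mkdir -p pics
cat > h.py <<'E'
import numpy as np, cv2, pickle
from cell import ctrl
def shot(n):
    p=ctrl.get_image(n); return p
def KD(p): return np.array([[p['fx'],0,p['cx']],[0,p['fy'],p['cy']],[0,0,1.]]),np.array(p['dist'],float)
def proj(p,X):
    K,D=KD(p); return cv2.projectPoints(np.array(X,float).reshape(-1,3),cv2.Rodrigues(np.array(p['R'],float))[0],np.array(p['t'],float),K,D)[0].reshape(-1,2)
def ray(p,uv,z):
    K,D=KD(p); q=cv2.undistortPoints(np.array(uv,float).reshape(-1,1,2),K,D).reshape(-1,2)
    R=np.array(p['R']);t=np.array(p['t']); C=-R.T@t; d=np.c_[q,np.ones(len(q))]@R
    return C+d*((z-C[2])/d[:,2])[:,None]
def save(p,f,crop=None,s=1):
    im=p['img'][:,:,::-1]
    if crop: x0,y0,x1,y1=crop; im=im[y0:y1,x0:x1]
    cv2.imwrite(f,cv2.resize(im,None,fx=s,fy=s,interpolation=cv2.INTER_CUBIC))
E
python3 - <<'E'
from h import *
ps={}
for n in ['scene','top']:
    p=shot(n); ps[n]=p; save(p,f'pics/{n}0.png',s=1.5)
    for k in ['fork_bracket','fork_grip','rack','upper_slots','ledge_bracket','peg_bracket']:
        print(n,k,[(np.round(r['centre']).tolist(),round(r['score'],2)) for r in ctrl.recognise(p,k)])
    print(-np.array(p['R']).T@p['t'],p['fx'])
pickle.dump(ps,open('p0.pkl','wb'))
s=ctrl.read_state();print(s['clock'],s['eef_pos'],s['tool_rot'],s['width'])
E
```

```text
scene fork_bracket [([260.0, 190.0], 0.86), ([346.0, 184.0], 0.76)]
scene fork_grip [([346.0, 186.0], 0.92), ([257.0, 192.0], 0.82)]
scene rack []
scene upper_slots [([341.0, 281.0], 0.79)]
scene ledge_bracket [([164.0, 229.0], 0.78)]
scene peg_bracket [([163.0, 155.0], 0.74)]
[ 969.16668473  271.04012544 1021.43324535] 440.2842432262688
top fork_bracket [([151.0, 270.0], 0.83), ([249.0, 212.0], 0.73)]
top fork_grip [([249.0, 212.0], 0.76), ([154.0, 270.0], 0.73)]
top rack [([115.0, 160.0], 0.85)]
top upper_slots [([120.0, 163.0], 0.63)]
top ledge_bracket [([302.0, 128.0], 0.94)]
top peg_bracket [([354.0, 195.0], 0.63)]
[ 405.5058762    -7.53612971 1096.0637928 ] 446.8160714446001
0.7 [ 156.31796243 -630.93709384  231.33624497] [ 3.14156006e+00 -6.04742430e-05  2.42807050e-01] 85.46798439929422
```

View pics/scene0.png

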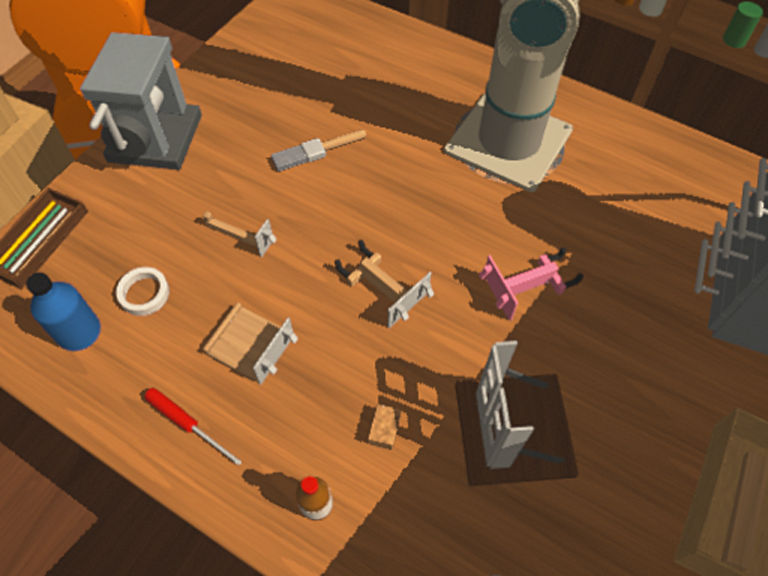

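View pics/top0.png

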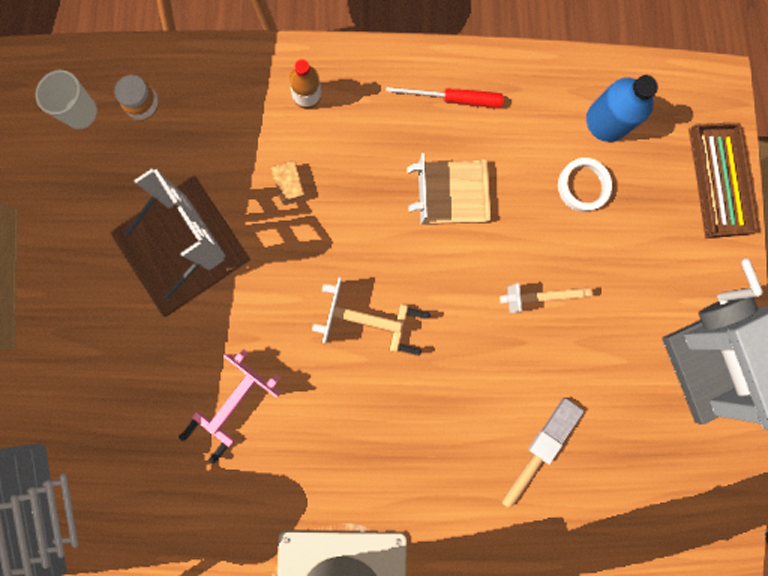

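The first two pictures show the candidates for the fork in top pixels: the pale wood fork at (249,212), the pink look-alike at (151,270), the peg bracket at about (365,197) and the ledge bracket at (302,128). The rack is at about (120,160). I choose the pale wood one at (249,212), which is scene pixel (257,190), and check it in close crops.

Run:
```python
from h import *
ps=pickle.load(open('p0.pkl','rb'))
def crop(n,x0,y0,w,h,s):
    im=ps[n]['img'][y0:y0+h,x0:x0+w,::-1]
    im=cv2.resize(im,None,fx=s,fy=s,interpolation=cv2.INTER_CUBIC)
    for i in range(0,w,10): cv2.putText(im,str(x0+i),(int(i*s),8),0,.3,(0,255,255),1); cv2.line(im,(int(i*s),10),(int(i*s),14),(0,255,255),1)
    for i in range(0,h,10): cv2.putText(im,str(y0+i),(0,int(i*s)+3),0,.3,(0,255,255),1)
    return im
cv2.imwrite('pics/rack.png',np.hstack([crop('top',70,100,100,115,4),crop('scene',295,215,100,115,4)]))
cv2.imwrite('pics/fork.png',np.hstack([crop('top',205,180,90,60,4.4),crop('scene',210,155,90,60,4.4)]))
p=ps['top'];print(ray(p,[[256,10],[256,380],[10,192],[500,192],[249,212],[120,163],[151,270]],30).round())
```

```text
[[ 965.  -57.   30.]
 [  49.  -69.   30.]
 [ 485.  547.   30.]
 [ 506. -695.   30.]
 [ 449.  -46.   30.]
 [ 561.  268.   30.]
 [ 307.  184.   30.]]
```

View pics/rack.png

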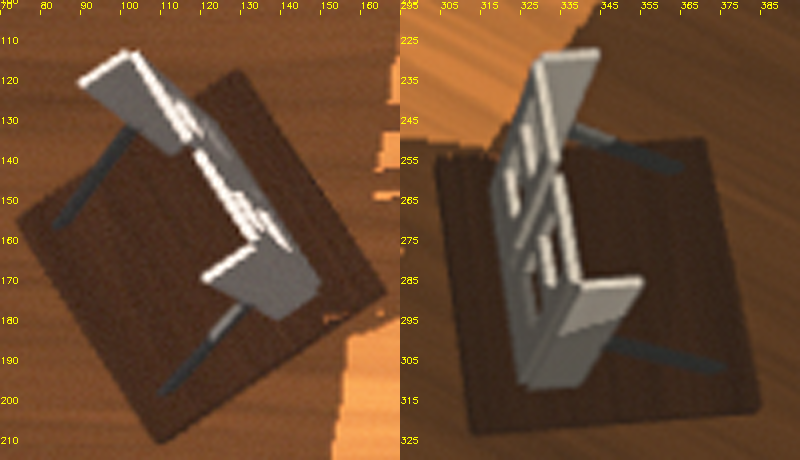

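View pics/fork.png

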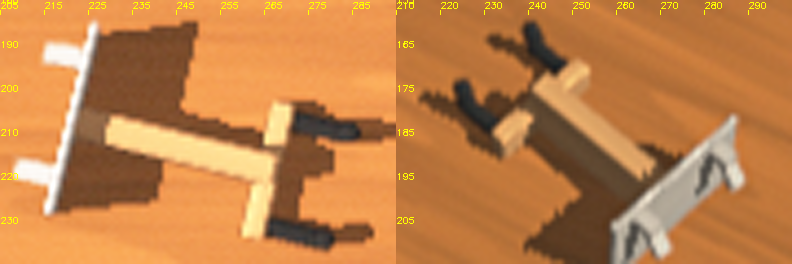

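The crops confirm the pale wood fork with two black prongs at top pixel (249,212). Its plate's top ends are at about (227,185) and (216,229). The rack front faces image right/up in the top view, with foot front corners at (129,117) and (166,173) and upright top corners at about (103,113) and (134,160).

```bash
cat > fit.py <<'E'
from h import *
from scipy.optimize import least_squares
ps=pickle.load(open('p0.pkl','rb'))
def T(q,X):
    c,s=np.cos(q[2]),np.sin(q[2]); X=np.array(X,float); return X@np.array([[c,s,0],[-s,c,0],[0,0,1]])+[q[0],q[1],0]
def fit(q0,obs):
    f=lambda q: np.concatenate([(proj(ps[n],T(q,[X]))[0]-uv) for n,X,uv in obs])
    r=least_squares(f,q0,loss='soft_l1'); print(r.x.round(3),np.degrees(r.x[2]).round(2)); print(r.fun.reshape(-1,2).round(1).tolist()); return r.x
fo=[('top',[-2,52,64],(216.4,228.9)),('top',[-2,-52,64],(227,185)),('top',[20,32,40],(208.4,219)),('top',[20,-32,40],(215.2,192.5)),
('scene',[-2,52,64],(287,181.6)),('scene',[-2,-52,64],(259.1,205)),('scene',[0,-52,0],(260.2,214.5))]
qf=fit([449,0,1.31],fo)
ra=[('top',[0,-64,196],(102.8,112.5)),('top',[0,64,196],(134.5,160.5)),
('scene',[0,-64,196],(338.7,286.8)),('scene',[0,64,196],(329.2,230.8)),('scene',[0,-64,18],(326.2,312))]
qr=fit([561,250,2.16],ra)
np.save('q.npy',[qf,qr])
W=[]
for n in ['top','scene']:
    im=cv2.resize(ps[n]['img'][:,:,::-1],None,fx=4,fy=4,interpolation=cv2.INTER_CUBIC)
    def pl(q,P,c,cl=True): cv2.polylines(im,[((proj(ps[n],T(q,P))+.5)*4).astype(int)],cl,c,1)
    for x in (-4,0): pl(qf,[[x,-52,0],[x,52,0],[x,52,64],[x,-52,64]],(255,0,0))
    pl(qf,[[-65,-8,42],[-65,8,42],[-4,8,42],[-4,-8,42]],(0,0,255))
    pl(qr,[[0,-64,18],[0,64,18],[0,64,196],[0,-64,196]],(255,0,0))
    for y in (-32,32):
        for z in (76,140): pl(qr,[[0,y-16,z],[0,y+16,z],[0,y+16,z+44],[0,y-16,z+44]],(0,255,0))
    pl(qr,[[-30,-80,18],[-30,80,18]],(0,0,255),False)
    u=proj(ps[n],T(qf,[[-40,0,30]]))[0]; v=proj(ps[n],T(qr,[[0,0,100]]))[0]
    for c in (u,v): x,y=(c*4).astype(int); W.append(im[max(y-190,0):y+190,max(x-190,0):x+190][:380,:380])
h=min(w.shape[0] for w in W); 
cv2.imwrite('pics/fit.png',cv2.resize(np.vstack([np.hstack(W[:2]),np.hstack(W[2:])]),(600,600)))
E
python3 fit.py
```

```text
[457.12   22.601   1.34 ] 76.79
[[-1.3, 0.4], [-0.7, 0.7], [0.2, -0.2], [0.1, 0.1], [-0.2, -1.7], [-0.5, 0.1], [-1.4, 3.0]]
[593.703 234.218   2.197] 125.9
[[-1.8, -1.2], [-0.6, 0.4], [0.2, 0.1], [-1.0, -3.0], [-0.7, -0.1]]
```

View pics/fit.png

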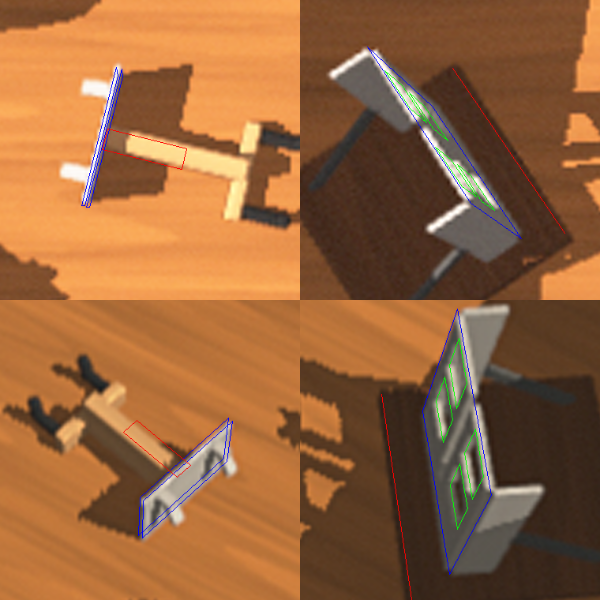

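The overlay puts the fork plate and the rack outline onto the picture within 1–2 px, about 3 mm. I'll turn the tool first: +63° yaw is tool z −63°.

Emit:
{"api": "step_arm", "payload": {"series": [[[0,0,-0.175,0,0,0,0],[0,0,-0.175,0,0,0,0],[0,0,-0.175,0,0,0,0],[0,0,-0.175,0,0,0,0],[0,0,-0.175,0,0,0,0],[0,0,-0.175,0,0,0,0],[0,0,-0.175,0,0,0,0],[0,0,-0.175,0,0,0,0],[0,0,0,0,0,0,0]]]}}

```text
clock: 1.6
eef_pos: [156.1, -631.0, 231.3]
tool_rot: [3.141, -0.0, 1.342]
force: [-1.1, -0.5, -0.1]
width: 85.5
gripper_force: 0.0
```

```bash
cat > go.py <<'E'
from h import *
from scipy.spatial.transform import Rotation as Ro
def delta(goal,yaw=None):
    s=ctrl.read_state(); p=np.array(s['eef_pos']); R=Ro.from_euler('xyz',s['tool_rot']).as_matrix()
    print('t',round(s['clock'],2),'pos',p.round(1),'rpy',np.degrees(s['tool_rot']).round(2),'w',round(s['width'],1),'F',np.round(s['force'],1),'q',np.round(s['qpos'],2))
    d=R.T@(np.array(goal,float)-p); print('tool shift mm',d.round(1),'units',(d/150).round(3),'rows',np.ceil(np.linalg.norm(d)/45))
    if yaw is not None:
        r=(R.T@Ro.from_euler('xyz',[np.pi,0,yaw]).as_matrix()); v=Ro.from_matrix(r).as_rotvec(); print('turn deg',np.degrees(v).round(2),'units',(v/(np.pi/4)).round(3))
def T(q,X):
    c,s=np.cos(q[2]),np.sin(q[2]); X=np.array(X,float); return X@np.array([[c,s,0],[-s,c,0],[0,0,1]])+[q[0],q[1],0]
E
python3 -c "
from go import *
qf,qr=np.load('q.npy');g=T(qf,[-65,0,150]);print(g);delta(g,qf[2])"
```

```text
[442.2649708 -40.6784874 150.       ]
t 1.6 pos [ 156.1 -631.   231.3] rpy [ 1.7998e+02 -1.0000e-02  7.6910e+01] w 85.5 F [-1.1 -0.5 -0.1] q [ 1.44  0.64 -0.26  1.51  0.18  1.02  0.9 ]
tool shift mm [639.8 145.   81.5] units [4.265 0.967 0.543] rows 15.0
turn deg [ 0.02 -0.01  0.13] units [ 0.001 -0.     0.003]
```

Emit:
{"api": "step_arm", "payload": {"series": [[[0,0,0,0.28,0.065,0.02,0],[0,0,0,0.28,0.065,0.02,0],[0,0,0,0.28,0.065,0.02,0],[0,0,0,0.28,0.065,0.02,0],[0,0,0,0.28,0.065,0.02,0],[0,0,0,0.28,0.065,0.02,0],[0,0,0,0.28,0.065,0.02,0],[0,0,0,0.28,0.065,0.02,0],[0,0,0,0.28,0.065,0.02,0],[0,0,0,0.28,0.065,0.02,0],[0,0,0,0,0,0,0]]]}}

```text
clock: 2.7
eef_pos: [349.2, -238.6, 201.6]
tool_rot: [3.14, -0.002, 1.349]
force: [-0.2, -1.0, 0.6]
width: 85.2
gripper_force: 0.0
```

```bash
python3 -c "
from go import *
qf,qr=np.load('q.npy');g=T(qf,[-65,0,170]);delta(g,qf[2])"
```

```text
t 2.7 pos [ 349.2 -238.6  201.6] rpy [ 1.7993e+02 -1.3000e-01  7.7280e+01] w 85.2 F [-0.2 -1.   0.6] q [ 0.77  0.37 -0.31  2.15  0.18  0.65  0.12]
tool shift mm [213.5  47.2  32.1] units [1.423 0.314 0.214] rows 5.0
turn deg [ 0.07 -0.13  0.49] units [ 0.002 -0.003  0.011]
```

Emit:
{"api": "step_arm", "payload": {"series": [[[0,0,0.01,0.285,0.063,0.04,0],[0,0,0,0.285,0.063,0.04,0],[0,0,0,0.285,0.063,0.04,0],[0,0,0,0.285,0.063,0.04,0],[0,0,0,0.285,0.063,0.04,0],[0,0,0,0,0,0,0],[0,0,0,0,0,0,0]]]}}

```text
clock: 3.4
eef_pos: [442.3, -46.7, 171.3]
tool_rot: [-3.141, 0.0, 1.335]
force: [0.7, -0.1, -0.1]
width: 85.4
gripper_force: 0.0
```

Run:
```python
from go import *
qf,qr=np.load('q.npy');delta(T(qf,[-65,0,10]),qf[2])
p=shot('wrist'); pickle.dump(p,open('w1.pkl','wb'))
im=cv2.resize(p['img'][:,:,::-1],None,fx=1.5,fy=1.5).copy()
def pl(P,c): cv2.polylines(im,[((proj(p,T(qf,P))+.5)*1.5).astype(int)],True,c,1)
for x in (-4,0): pl([[x,-52,0],[x,52,0],[x,52,64],[x,-52,64]],(255,0,0))
for z in (0,42): pl([[-100,-8,z],[-100,8,z],[-4,8,z],[-4,-8,z]],(0,0,255))
cv2.imwrite('pics/w1.png',im)
for k in ['fork_grip','fork_bracket']: print([(np.round(r['centre'],1).tolist(),round(r['score'],2)) for r in ctrl.recognise(p,k)])
print(proj(p,T(qf,[-65,0,28])))
```

```text
t 3.4 pos [442.3 -46.7 171.3] rpy [-1.7999e+02  2.0000e-02  7.6460e+01] w 85.4 F [ 0.7 -0.1 -0.1] q [ 0.25  0.45 -0.28  2.13  0.22  0.59 -0.43]
tool shift mm [  5.9  -1.4 161.3] units [ 0.039 -0.009  1.075] rows 4.0
turn deg [-0.01  0.02 -0.33] units [-0.     0.    -0.007]
[([94.5, 25.2], 0.61), ([256.7, 171.5], 0.58)]
[([91.8, 25.2], 0.92), ([258.7, 173.9], 0.6)]
[[257.51506076 174.34055408]]
```

View pics/w1.png

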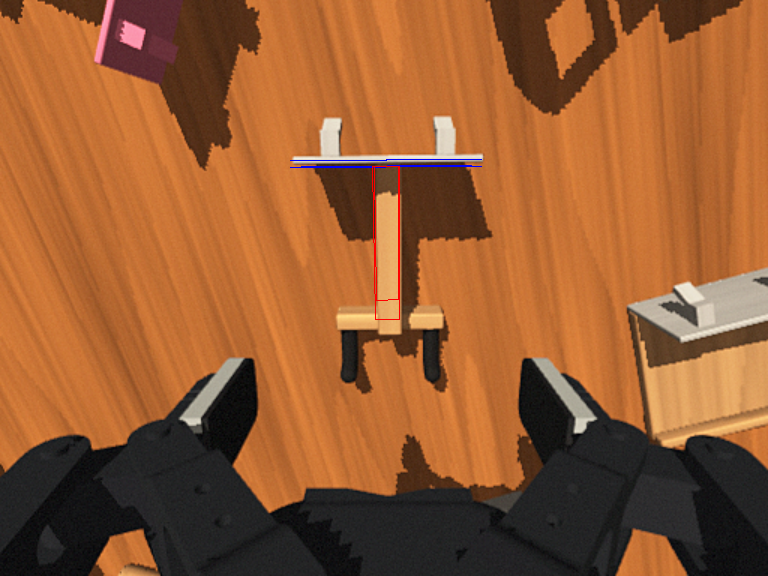

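The wrist view shows the pale fork with the model overlay on it. The plate is at (387,160) and the arm is centred at x about 387, so the fit is good to about 1 mm. I descend to TCP z about 10 and close.

Emit:
{"api": "step_arm", "payload": {"series": [[[0,0,-0.007,0.04,-0.009,0.25,0],[0,0,0,0,0,0.25,0],[0,0,0,0,0,0.25,0],[0,0,0,0,0,0.2,0],[0,0,0,0,0,0.12,0],[0,0,0,0,0,0,0],[0,0,0,0,0,0,0]]]}}

```text
clock: 4.25
eef_pos: [441.6, -42.9, 16.4]
tool_rot: [-3.141, 0.002, 1.337]
force: [0.7, -0.1, 0.8]
width: 85.9
gripper_force: 0.0
```

```bash
python3 -c "
from go import *
qf,qr=np.load('q.npy');delta(T(qf,[-65,0,10]),qf[2])"
```

```text
t 4.25 pos [441.6 -42.9  16.4] rpy [-1.7994e+02  1.3000e-01  7.6610e+01] w 85.9 F [ 0.7 -0.1  0.8] q [ 0.19  0.76 -0.24  2.22  0.77  0.24 -0.97]
tool shift mm [2.3 0.1 6.4] units [0.015 0.001 0.043] rows 1.0
turn deg [-0.06  0.13 -0.18] units [-0.001  0.003 -0.004]
```

Emit:
{"api": "step_arm", "payload": {"series": [[[0,0,0,0.012,0,0.03,0],[0,0,0,0,0,0,0],[0,0,0,0,0,0,0]]]}}

```text
clock: 4.55
eef_pos: [442.8, -40.4, 12.6]
tool_rot: [3.141, 0.002, 1.339]
force: [-0.1, -0.1, 1.1]
width: 85.2
gripper_force: 0.0
```

```bash
python3 -c "
from go import *
qf,qr=np.load('q.npy');delta(T(qf,[-65,0,10]),qf[2])"
```

```text
t 4.55 pos [442.8 -40.4  12.6] rpy [1.7994e+02 1.4000e-01 7.6720e+01] w 85.2 F [-0.1 -0.1  1.1] q [ 0.19  0.77 -0.25  2.22  0.83  0.24 -1.03]
tool shift mm [-0.4 -0.5  2.6] units [-0.003 -0.003  0.017] rows 1.0
turn deg [ 0.06  0.14 -0.07] units [ 0.001  0.003 -0.002]
```

Good enough. Close.

Emit:
{"api": "step_arm", "payload": {"series": [[[0,0,0,0,0,0,1],[0,0,0,0,0,0,1],[0,0,0,0,0,0,1],[0,0,0,0,0,0,1],[0,0,0,0,0,0,1],[0,0,0,0,0,0,1],[0,0,0,0,0,0,1],[0,0,0,0,0,0,1]]]}}

```text
clock: 5.35
eef_pos: [442.7, -39.9, 11.9]
tool_rot: [3.141, 0.002, 1.34]
force: [0.1, 0.0, 5.8]
width: 15.0
gripper_force: 59.4
```

Emit:
{"api": "step_arm", "payload": {"series": [[[0,0,0,0,0,-0.1,1],[0,0,0,0,0,-0.2,1],[0,0,0,0,0,-0.2,1],[0,0,0,0,0,-0.2,1],[0,0,0,0,0,-0.2,1],[0,0,0,0,0,-0.1,1],[0,0,0,0,0,0,1],[0,0,0,0,0,0,1]]]}}

```text
clock: 6.15
eef_pos: [441.7, -40.0, 160.9]
tool_rot: [-3.14, 0.003, 1.339]
force: [-0.2, 0.2, -3.3]
width: 15.1
gripper_force: 59.1
```

```bash
python3 -c "
from go import *
qf,qr=np.load('q.npy');g=T(qr,[-135,0,140]);print(g);delta(g,qr[2])"
```

```text
[672.85511421 124.85634727 140.        ]
t 6.15 pos [441.7 -40.  160.9] rpy [-1.7989e+02  1.6000e-01  7.6750e+01] w 15.1 F [-0.2  0.2 -3.3] q [ 0.48  0.52 -0.64  2.13  0.52  0.65 -0.76]
tool shift mm [213.5 187.3  19.9] units [1.424 1.249 0.133] rows 7.0
turn deg [ -0.18   0.11 -49.15] units [-0.004  0.002 -1.092]
```

Emit:
{"api": "step_arm", "payload": {"series": [[[0,0,0,0.1,0.09,0.01,1],[0,0,0,0.2,0.175,0.015,1],[0,0,0,0.2,0.175,0.015,1],[0,0,0,0.2,0.175,0.015,1],[0,0,0,0.2,0.175,0.015,1],[0,0,0,0.2,0.175,0.015,1],[0,0,0,0.2,0.175,0.015,1],[0,0,0,0.125,0.11,0.01,1],[0,0,0,0,0,0,1]]]}}

```text
clock: 7.05
eef_pos: [674.5, 129.3, 141.0]
tool_rot: [-3.139, 0.001, 1.343]
force: [-0.1, -0.2, -2.7]
width: 15.5
gripper_force: 59.1
```

Emit:
{"api": "step_arm", "payload": {"series": [[[0,0,-0.1,0,0,0,1],[0,0,-0.15,0,0,0,1],[0,0,-0.15,0,0,0,1],[0,0,-0.15,0,0,0,1],[0,0,-0.15,0,0,0,1],[0,0,-0.15,0,0,0,1],[0,0,-0.15,0,0,0,1],[0,0,-0.09,0,0,0,1],[0,0,0,0,0,0,1],[0,0,0,0,0,0,1]]]}}

```text
clock: 8.05
eef_pos: [672.8, 124.8, 142.8]
tool_rot: [-3.136, 0.001, 2.195]
force: [0.7, 0.2, -3.1]
width: 15.0
gripper_force: 59.2
```

```bash
cat > look.py <<'E'
from go import *
import sys
qf,qr=np.load('q.npy'); goal=eval(sys.argv[1]); delta(T(qr,goal),qr[2])
s=ctrl.read_state(); t=np.array(s['eef_pos']); R=Ro.from_euler('xyz',s['tool_rot']).as_matrix()
# bracket pose: tool x ~ bracket x; TCP at bracket (-65.5,0,12)
Rb=R@np.diag([1,-1,-1]); 
def B(X): return (np.array(X,float)-[-65.5,0,12])@Rb.T+t
out=[]
for n,c in (('wrist',2),('top',0),('scene',0)):
    p=shot(n); pickle.dump(p,open(f'l_{n}.pkl','wb')); S=1 if n=='wrist' else 3
    im=cv2.resize(p['img'][:,:,::-1],None,fx=S,fy=S,interpolation=cv2.INTER_CUBIC).copy()
    def pl(P,c): cv2.polylines(im,[((proj(p,P)+.5)*S).astype(int)],True,c,1)
    if len(sys.argv)<4:
        pl(T(qr,[[0,-64,18],[0,64,18],[0,64,196],[0,-64,196]]),(255,0,0))
        for y in (-32,32): pl(T(qr,[[0,y-16,140],[0,y+16,140],[0,y+16,184],[0,y-16,184]]),(0,255,0))
        pl(B([[-2,-52,0],[-2,52,0],[-2,52,64],[-2,-52,64]]),(0,0,255))
        pl(T(qr,[[-30,-80,18],[-30,80,18]]),(255,0,255))
    if n=='wrist': out.append(im[:300])
    else:
        x,y=(proj(p,T(qr,[[-30,0,130]]))[0]*S).astype(int); x=max(x,130);y=max(y,150); out.append(im[y-150:y+150,x-130:x+126])
w=np.hstack(out[1:]); cv2.imwrite(sys.argv[2],np.vstack([out[0],w[:,:512]]))
E
python3 look.py "[-125.5,0,128]" pics/l1.png
```

```text
t 8.05 pos [672.8 124.8 142.8] rpy [-1.7971e+02  3.0000e-02  1.2574e+02] w 15.0 F [ 0.7  0.2 -3.1] q [ 0.19  0.89 -0.8   1.47  0.69  1.07 -0.14]
tool shift mm [ 9.5  0.1 14.8] units [0.063 0.001 0.099] rows 1.0
turn deg [-0.29  0.03 -0.16] units [-0.007  0.001 -0.003]
```

View pics/l1.png

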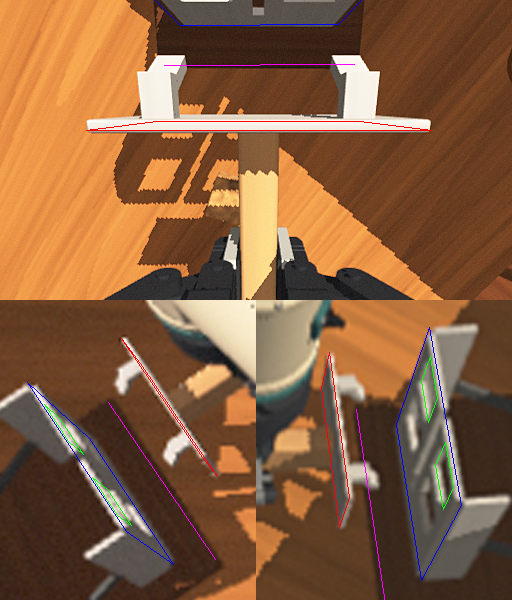

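The pictures show the held bracket square to the rack, with the tabs level with the upper slots and centred. Plate and rack overlays agree within 1–2 px. I drop to entry height (TCP z 128) and advance.

Emit:
{"api": "step_arm", "payload": {"series": [[[-0.006,0,-0.003,0.06,0,0.05,1],[0,0,0,0.1,0,0.05,1],[0,0,0,0.1,0,0,1],[0,0,0,0.08,0,0,1],[0,0,0,0.05,0,0,1],[0,0,0,0.02,0,0,1],[0,0,0,0,0,0,1],[0,0,0,0,0,0,1]]]}}

```text
clock: 9.0
eef_pos: [638.4, 174.6, 129.5]
tool_rot: [3.139, 0.002, 2.198]
force: [0.6, -0.5, -2.7]
width: 15.1
gripper_force: 59.2
```

```bash
python3 -c "
from go import *
qf,qr=np.load('q.npy');delta(T(qr,[-65.5,0,128]),qr[2])"
```

```text
t 9.0 pos [638.4 174.6 129.5] rpy [1.7984e+02 1.2000e-01 1.2591e+02] w 15.1 F [ 0.6 -0.5 -2.7] q [ 0.12  0.88 -0.79  1.56  0.7   1.   -0.25]
tool shift mm [ 9.  -1.2  1.5] units [ 0.06  -0.008  0.01 ] rows 1.0
turn deg [0.16 0.12 0.01] units [0.003 0.003 0.   ]
```

Emit:
{"api": "step_arm", "payload": {"series": [[[0,0,0,0.02,-0.008,0.01,1],[0,0,0,0.02,0,0,1],[0,0,0,0.01,0,0,1],[0,0,0,0,0,0,1],[0,0,0,0,0,0,1]]]}}

```text
clock: 9.5
eef_pos: [633.1, 178.6, 127.7]
tool_rot: [3.14, 0.003, 2.197]
force: [2.5, -4.6, -3.1]
width: 15.2
gripper_force: 59.2
```

```bash
python3 -c "
from go import *
qf,qr=np.load('q.npy');delta(T(qr,[-65.5,0,128]),qr[2])"
```

```text
t 9.5 pos [633.1 178.6 127.7] rpy [179.93   0.2  125.86] w 15.2 F [ 2.5 -4.6 -3.1] q [ 0.11  0.87 -0.78  1.57  0.71  0.99 -0.27]
tool shift mm [ 2.6  0.7 -0.3] units [ 0.017  0.005 -0.002] rows 1.0
turn deg [ 0.07  0.2  -0.04] units [ 0.002  0.004 -0.001]
```

Light contact of about 5 N along −x means the plate is on the uprights. Now down.

Emit:
{"api": "step_arm", "payload": {"series": [[[0,0,0,0,0,0.03,1],[0,0,0,0,0,0.03,1],[0,0,0,0,0,0.03,1],[0,0,0,0,0,0.03,1],[0,0,0,0,0,0,1],[0,0,0,0,0,0,1]]]}}

```text
clock: 10.1
eef_pos: [634.0, 179.5, 110.0]
tool_rot: [3.138, 0.003, 2.196]
force: [4.9, -3.3, -3.4]
width: 15.3
gripper_force: 59.1
```

Emit:
{"api": "step_arm", "payload": {"series": [[[0,0,0,0,0,0.02,1],[0,0,0,0,0,0.02,1],[0,0,0,0,0,0,1],[0,0,0,0,0,0,1]]]}}

```text
clock: 10.5
eef_pos: [634.2, 179.6, 104.2]
tool_rot: [3.137, 0.003, 2.196]
force: [4.4, -3.7, -3.3]
width: 15.2
gripper_force: 59.2
```

```bash
python3 look.py "[-65.5,0,102]" pics/l2.png x
```

```text
t 10.5 pos [634.2 179.6 104.2] rpy [179.76   0.18 125.83] w 15.2 F [ 4.4 -3.7 -3.3] q [ 0.1   0.9  -0.77  1.59  0.73  0.95 -0.29]
tool shift mm [ 2.5 -0.7  2.2] units [ 0.017 -0.005  0.015] rows 1.0
turn deg [ 0.24  0.18 -0.06] units [ 0.005  0.004 -0.001]
```

View pics/l2.png

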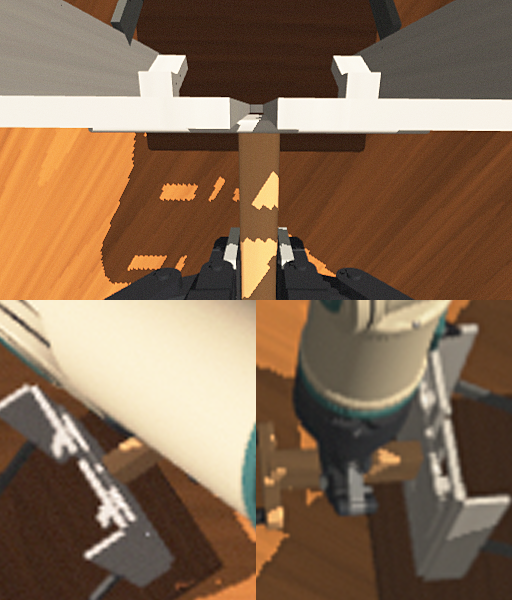

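The picture shows both hook tabs behind the sheet, at wrist pixels (162,80) and (355,80), with the plate on the front face. I push the last 2–4 mm until it stops.

Emit:
{"api": "step_arm", "payload": {"series": [[[0,0,0,0,0,0.015,1],[0,0,0,0,0,0.01,1],[0,0,0,0,0,0,1],[0,0,0,0,0,0,1]]]}}

```text
clock: 11.05
eef_pos: [634.3, 179.6, 101.8]
tool_rot: [3.137, 0.004, 2.196]
force: [1.9, -4.8, 4.5]
width: 15.2
gripper_force: 60.3
```

Emit:
{"api": "step_arm", "payload": {"series": [[[0,0,0,0,0,0.015,1],[0,0,0,0,0,0,1],[0,0,0,0,0,0,1]]]}}

```text
clock: 11.35
eef_pos: [634.6, 179.3, 100.3]
tool_rot: [3.137, 0.004, 2.196]
force: [2.4, -6.8, 9.2]
width: 15.4
gripper_force: 61.1
```

Emit:
{"api": "step_arm", "payload": {"series": [[[0,0,0,0,0,0.015,1],[0,0,0,0,0,0.01,1],[0,0,0,0,0,0,1],[0,0,0,0,0,0,1]]]}}

```text
clock: 11.75
eef_pos: [635.3, 178.5, 96.9]
tool_rot: [3.136, 0.006, 2.195]
force: [1.6, -9.1, 10.3]
width: 15.1
gripper_force: 61.9
```

It is seated: the resistance is steady and the pads are slipping. Release and retreat upward.

Emit:
{"api": "step_arm", "payload": {"series": [[[0,0,0,0,0,-0.01,1],[0,0,0,0,0,0,0],[0,0,0,0,0,0,0],[0,0,0,0,0,0,0],[0,0,0,0,0,0,0],[0,0,0,0,0,0,0],[0,0,0,0,0,0,0],[0,0,0,0,0,0,0]]]}}

```text
clock: 12.55
eef_pos: [632.4, 180.9, 95.6]
tool_rot: [3.139, 0.001, 2.199]
force: [0.2, -0.4, 0.5]
width: 85.3
gripper_force: 0.0
```

Emit:
{"api": "step_arm", "payload": {"series": [[[0,0,0,0,0,-0.1,0],[0,0,0,0,0,-0.2,0],[0,0,0,0,0,-0.2,0],[0,0,0,-0.1,0,-0.2,0],[0,0,0,-0.2,0,-0.1,0],[0,0,0,-0.2,0,0,0],[0,0,0,-0.2,0,0,0],[0,0,0,-0.2,0,0,0],[0,0,0,0,0,0,0],[0,0,0,0,0,0,0]]]}}

```text
clock: 13.55
eef_pos: [711.5, 71.1, 216.5]
tool_rot: [3.138, 0.0, 2.197]
force: [-0.5, -0.1, -0.3]
width: 85.3
gripper_force: 0.0
```

Run:
```python
from go import *
qf,qr=np.load('q.npy'); delta(T(qr,[-200,0,230]))
out=[]
for n in ('top','scene','wrist'):
    p=shot(n); im=cv2.resize(p['img'][:,:,::-1],None,fx=4,fy=4,interpolation=cv2.INTER_CUBIC).copy()
    if n=='wrist': w=cv2.resize(im,(400,300)); continue
    def pl(P): cv2.polylines(im,[((proj(p,T(qr,P))+.5)*4).astype(int)],True,(0,0,255),1)
    pl([[-4,-52,154],[-4,52,154],[-4,52,90],[-4,-52,90]])
    x,y=(proj(p,T(qr,[[-30,0,130]]))[0]*4).astype(int);x=max(x,200);y=max(y,150); out.append(im[y-150:y+150,x-200:x+200])
cv2.imwrite('pics/end.png',np.vstack([np.hstack(out),np.hstack([w,w*0])]))
```

```text
t 13.55 pos [711.5  71.1 216.5] rpy [1.7981e+02 2.0000e-02 1.2588e+02] w 85.3 F [-0.5 -0.1 -0.3] q [ 0.26  0.86 -0.84  1.31  0.64  1.24  0.03]
tool shift mm [  1.2   0.3 -13.5] units [ 0.008  0.002 -0.09 ] rows 1.0
```

View pics/end.png

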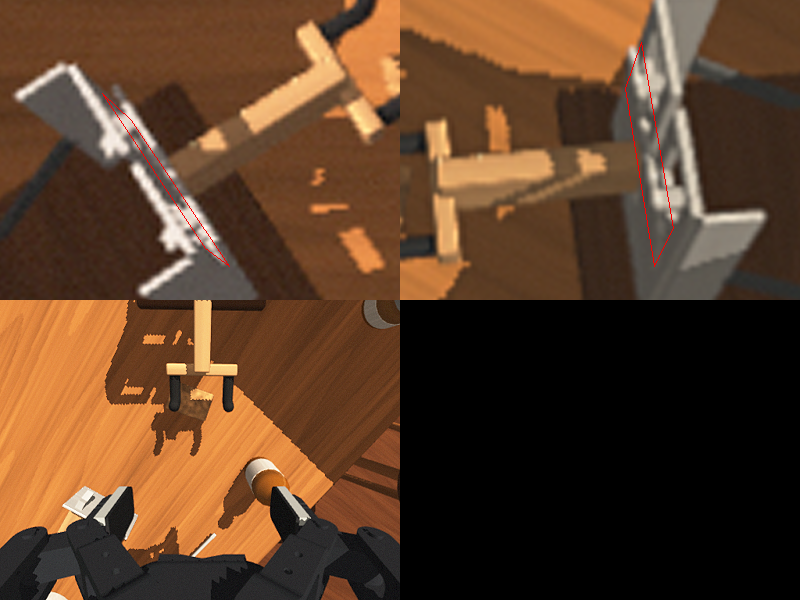

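The bracket hangs by both hooks, seen at montage pixels (115,140) and (175,240), with the gripper clear. The plate top seems to stand about 2 px forward of the flat-plate overlay. I'll check the tilt numerically by triangulating the crossbar and comparing it with its initial pose.

Run:
```python
from go import *
qf,qr=np.load('q.npy')
P={n:shot(n) for n in('top','scene')}; pickle.dump(P,open('pe.pkl','wb'))
def tri(uv):
    A=[];b=[]
    for n in uv:
        p=P[n];a=ray(p,[uv[n]],0)[0];C=-np.array(p['R']).T@p['t'];d=(a-C)/np.linalg.norm(a-C);M=np.eye(3)-np.outer(d,d);A.append(M);b.append(M@C)
    X=np.linalg.lstsq(np.vstack(A),np.hstack(b),rcond=None)[0]; return X
def inv(q,X): c,s=np.cos(q[2]),np.sin(q[2]);d=X-[q[0],q[1],0];return np.array([c*d[0]+s*d[1],-s*d[0]+c*d[1],d[2]]).round(1)
print('init crossbar',inv(qf,tri({'top':(266.4,218.7),'scene':(244.1,177.2)})))
off={}
for n in P: x,y=(proj(P[n],T(qr,[[-30,0,130]]))[0]*4).astype(int); off[n]=np.array([max(x,200)-200,max(y,150)-150])
e=lambda n,u,v:(off[n]+[u-(400 if n=='scene' else 0),v])/4-.4
print('end crossbar',inv(qr,tri({'top':e('top',342.7,80.7),'scene':e('scene',441,185)})))
print('plate -y top',inv(qr,tri({'top':e('top',115,87),'scene':e('scene',672,195)})))
# tiles
def mod(th,X): # tilt nose-down about rack y at (0,0,90)
    c,s=np.cos(th),np.sin(th); X=np.array(X,float); return T(qr,np.c_[c*X[:,0]-s*X[:,2],X[:,1],s*X[:,0]+c*X[:,2]+90])
rows=[]
for th in (0,np.radians(4.5)):
    r=[]
    for n in P:
        im=cv2.resize(P[n]['img'][:,:,::-1],None,fx=4,fy=4,interpolation=cv2.INTER_CUBIC).copy()
        for X in ([[-4,-52,64],[-4,52,64],[-4,52,0],[-4,-52,0]],[[-100,-8,42],[-100,8,42],[-4,8,42],[-4,-8,42]]):
            cv2.polylines(im,[((proj(P[n],mod(th,X))+.5)*4).astype(int)],True,(255,0,0),1)
        x,y=off[n]; r.append(im[y:y+300,x:x+400])
    rows.append(np.hstack(r))
cv2.imwrite('pics/tilt.png',np.vstack(rows))
```

```text
init crossbar [-111.1   -0.3   16.2]
end crossbar [-116.2    1.1   95.9]
plate -y top [-10.4 -42.6 179. ]
```

View pics/tilt.png

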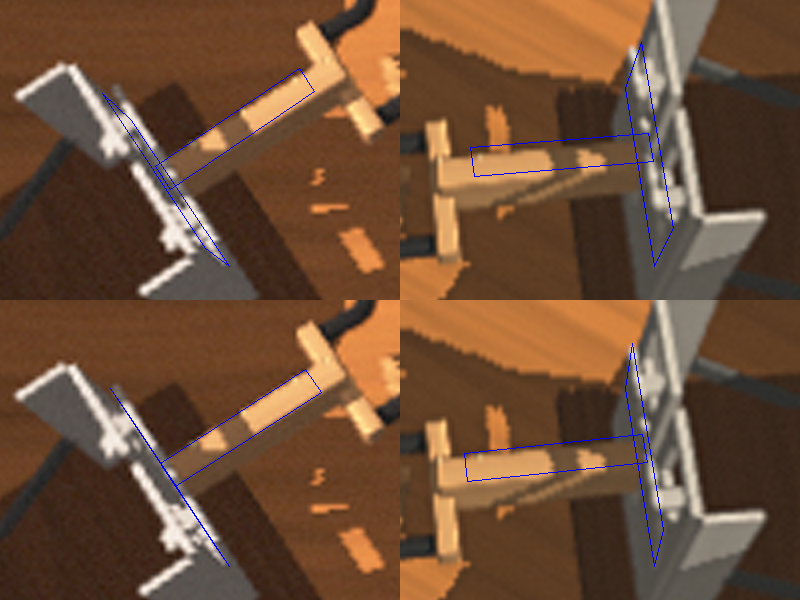

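The last view shows both necks seated at the right height. However, the plate leans forward about 4.5° (crossbar some 10 mm low), which comes from my over-press. I'll regrip, lift the nose back until the plate is flat, and release without pressing.

Emit:
{"api": "step_arm", "payload": {"series": [[[0,0,0,0.2,0,0,0],[0,0,0,0.2,0,0,0],[0,0,0,0.2,0,0,0],[0,0,0,0.2,0,0.1,0],[0,0,0,0.1,0,0.2,0],[0,0,0,0,0,0.2,0],[0,0,0,0,0,0.2,0],[0,0,0,0,0,0.09,0],[0,0,0,0,0,0,0],[0,0,0,0,0,0,0]]]}}

```text
clock: 14.8
eef_pos: [633.0, 181.5, 98.3]
tool_rot: [3.137, 0.001, 2.199]
force: [0.1, 0.2, 0.5]
width: 85.6
gripper_force: 0.0
```

```bash
python3 -c "
from go import *
qf,qr=np.load('q.npy');delta(T(qr,[-67,0,97]),qr[2])"
```

```text
t 14.8 pos [633.  181.5  98.3] rpy [1.7976e+02 5.0000e-02 1.2598e+02] w 85.6 F [0.1 0.2 0.5] q [ 0.1   0.91 -0.76  1.59  0.74  0.94 -0.29]
tool shift mm [-1.3 -0.9  1.3] units [-0.008 -0.006  0.008] rows 1.0
turn deg [0.24 0.05 0.08] units [0.005 0.001 0.002]
```

Emit:
{"api": "step_arm", "payload": {"series": [[[0,0,0,0,-0.003,0,1],[0,0,0,0,0,0,1],[0,0,0,0,0,0,1],[0,0,0,0,0,0,1],[0,0,0,0,0,0,1],[0,0,0,0,0,0,1],[0,0,0,0,0,0,1],[0,0,0,0,0,0,1]]]}}

```text
clock: 15.6
eef_pos: [632.8, 180.8, 97.6]
tool_rot: [3.137, 0.001, 2.198]
force: [1.6, 1.4, 2.2]
width: 15.0
gripper_force: 60.2
```

Emit:
{"api": "step_arm", "payload": {"series": [[[0,-0.025,0,0.002,0,-0.0085,1],[0,-0.025,0,0.002,0,-0.0085,1],[0,-0.025,0,0.002,0,-0.0085,1],[0,-0.025,0,0.002,0,-0.0085,1],[0,0,0,0,0,0,1],[0,0,0,0,0,0,1]]]}}

```text
clock: 16.2
eef_pos: [631.4, 180.6, 102.9]
tool_rot: [3.14, 0.083, 2.198]
force: [1.2, -2.8, 7.1]
width: 15.1
gripper_force: 60.7
```

```bash
python3 -c "
from go import *
qf,qr=np.load('q.npy');delta(T(qr,[-65.5,0,103]),qr[2]);s=ctrl.read_state();print(s['torque'])
c,v=np.cos(qr[2]),np.sin(qr[2]);f=s['force'];print('F rack x,y',f[0]*c+f[1]*v,-f[0]*v+f[1]*c)"
```

```text
t 16.2 pos [631.4 180.6 102.9] rpy [179.91   4.74 125.95] w 15.1 F [ 1.2 -2.8  7.1] q [ 0.04  0.88 -0.71  1.62  0.79  0.94 -0.37]
tool shift mm [ 0.   0.9 -0.1] units [ 0.     0.006 -0.001] rows 1.0
turn deg [0.09 4.74 0.06] units [0.002 0.105 0.001]
[-0.53562977 -0.30810278 -0.16531051]
F rack x,y -2.9612974622366472 0.6588371830760414
```

Rack forces now show the necks seated (+7 N up) and the plate against the face. Release in place.

Emit:
{"api": "step_arm", "payload": {"series": [[[0,0,0,0,0,-0.005,1],[0,0,0,0,0,0,1],[0,0,0,0,0,0,0],[0,0,0,0,0,0,0],[0,0,0,0,0,0,0],[0,0,0,0,0,0,0],[0,0,0,0,0,0,0],[0,0,0,0,0,0,0],[0,0,0,0,0,0,0]]]}}

```text
clock: 17.1
eef_pos: [631.2, 181.7, 102.9]
tool_rot: [3.139, 0.079, 2.198]
force: [0.2, -0.3, -0.4]
width: 85.6
gripper_force: 0.0
```

Emit:
{"api": "step_arm", "payload": {"series": [[[0,0,0,0,0,-0.1,0],[0,0,0,0,0,-0.2,0],[0,0,0,0,0,-0.2,0],[0,0,0,-0.1,0,-0.2,0],[0,0,0,-0.2,0,-0.1,0],[0,0,0,-0.2,0,0,0],[0,0,0,-0.2,0,0,0],[0,0,0,-0.2,0,0,0],[0,0,0,0,0,0,0],[0,0,0,0,0,0,0]]]}}

```text
clock: 18.1
eef_pos: [704.5, 79.9, 234.1]
tool_rot: [3.138, 0.079, 2.197]
force: [-0.6, 1.3, -0.4]
width: 85.5
gripper_force: 0.0
```

Run:
```python
from go import *
qf,qr=np.load('q.npy'); delta(T(qr,[-200,0,230]))
old=pickle.load(open('pe.pkl','rb'))
def mod(th,X):
    c,s=np.cos(th),np.sin(th); X=np.array(X,float); return T(qr,np.c_[c*X[:,0]-s*X[:,2],X[:,1],s*X[:,0]+c*X[:,2]+90])
for n in ('scene','top'):
    p=shot(n); u=proj(p,mod(0,[[-105,0,20]]))[0].astype(int); pred=proj(p,mod(0,[[-105,0,20]]))-proj(p,mod(np.radians(4.5),[[-105,0,20]]))
    g=lambda q:cv2.cvtColor(q['img'],cv2.COLOR_RGB2GRAY)
    h=14; tpl=g(old[n])[u[1]-h:u[1]+h,u[0]-h:u[0]+h]; S=g(p)[u[1]-h-10:u[1]+h+10,u[0]-h-10:u[0]+h+10]
    r=cv2.matchTemplate(cv2.resize(S,None,fx=4,fy=4,interpolation=2),cv2.resize(tpl,None,fx=4,fy=4,interpolation=2),cv2.TM_CCOEFF_NORMED)
    _,m,_,l=cv2.minMaxLoc(r); print(n,'shift',np.array(l)/4-10,'score',round(m,2),'predicted if flat',pred.round(1))
    for k in ['ledge_bracket','peg_bracket']: print(k,[(np.round(x['centre']).tolist(),round(x['score'],2)) for x in ctrl.recognise(p,k)][:2])
```

```text
t 18.1 pos [704.5  79.9 234.1] rpy [179.81   4.53 125.87] w 85.5 F [-0.6  1.3 -0.4] q [ 0.21  0.81 -0.8   1.36  0.67  1.22 -0.03]
tool shift mm [-9.7  0.8  4.9] units [-0.065  0.005  0.033] rows 1.0
scene shift [ 0.   -0.75] score 0.99 predicted if flat [[ 0.8 -1.4]]
ledge_bracket [([163.0, 230.0], 0.84)]
peg_bracket [([162.0, 153.0], 0.59)]
top shift [0.5 0.5] score 0.99 predicted if flat [[-1.  -0.6]]
ledge_bracket [([318.0, 112.0], 0.68)]
peg_bracket []
```

The bracket settled back to nearly the same pose (shift under 1 px). So the small lean is its natural hang from the 4 mm neck play, with the necks on the slot edges. The bystanders have not moved and the gripper is clear, so I hand in.

```bash
python3 -c "
from cell import ctrl
print(ctrl.finish_job())"
```

```text
the job is handed in; nothing more can be done
None
```

The forked bracket hangs from the upper slots, seated and released, with the other two brackets left where they lay; by my image estimate its plate leans about 4–5° off the uprights, and one attempt to flatten it didn't hold.

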